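# Set the sausage portion guide to its gauge mark with the knurled wheel

## Task

Set the portion guide: roll its knurled brass wheel under a fingertip, in as many strokes as it takes, until the blue stop has closed in so far that its white line stands level with the red line of the gauge mark, end to end in one straight line; then take the hand away. Move the stop only with the wheel: do not touch the stop or the gauge mark themselves, lift nothing, and leave the bowl, the jar and the shaker where they stand.

Things in the scene. Friction and masses are not known exactly. Their poses are not given: they have to be found in the camera images.
- guide: Portion guide, screwed down. White bed 130 x 260 x 16 mm; origin on the counter, x across, y along the bed (slide direction), z up. Steel end plate at y = -112 mm, top at z = 66 mm. Grey wheel housing: x -85 to -35, y -55 to 55, top z = 60 mm; the wheel sticks out of its top between two round cheeks, 6 mm lower than its rim. Dark gauge rail along y at x = 70, 16 mm wide, top z = 34 mm.
- wheel: Knurled brass wheel, radius 34 mm, 22 mm wide, axle along the guide's x, origin at its centre; stands 16 mm proud of the housing; 32 cross ridges 1.7 mm high, one dark. Stroking its top towards the guide's -y moves the stop the same way (closes), 20 mm per rad, 0.6 mm per mm of rim; towards +y opens. Needs about 2 N along the rim, stays where left, turns 4.5 rad, the mark well short of the end.
- wheel_top (a point): Topmost point of the wheel's rim, mid-width, over its axle, 76 mm above the counter; fixed to the guide, does not turn with the wheel.
- stop: Blue sliding stop across the bed: 12 mm thick upright plate, top 56 mm above the counter, with a 36 mm long foot; geared to the wheel, slides along the guide's y only. Origin on the bed at its leading (-y) face. It starts 25 to 75 mm on the +y side of its right place.
- stop_line (a point): Middle of the stop's white pointer line, 26 mm long in the guide's x and 6 mm wide in y, on top of the stop, 61 mm above the counter.
- gauge: Black gauge slider on the gauge rail, 16 x 14 mm, 25 mm high, stiff, preset; not to be moved. Origin at its underside.
- gauge_line (a point): Middle of the red gauge line, 18 mm long in the guide's x and 6 mm wide in y, on top of the gauge slider, 61 mm above the counter. The job is done when stop_line has the same y in the guide's frame as gauge_line.
- bowl_mid (a point): White bowl, 110 mm across, 50 mm high, loose; point at its centre half-way up. Leave alone.
- jar_mid (a point): Glass jar with a red cap, 56 mm across, 85 mm high, loose; point at its centre half-way up. Leave alone.
- shaker_mid (a point): Steel shaker, 42 mm across, 83 mm high, loose; point at its centre half-way up. Leave alone.

How it is judged (in metres and radians):
On the way:
1. a fingertip is on the knurled wheel (contact force between wheel and the fingers above 0.5 N), for 0.1 s.
At the end, for the whole second after the job is handed in: The white line of the stop is within 3 mm of the red gauge line along the slide, the wheel is at rest, the gauge mark has not moved (2 mm) and the bowl, jar and shaker are within 15 mm of where they stood (y of stop_line in the frame of gauge_line between -0.003 and 0.003 m and angular speed of wheel below 0.05 rad/s and distance of each of bowl_mid, jar_mid, shaker_mid from where it was at the start of the episode below 0.015 m and distance of gauge_line from where it was at the start of the episode below 0.002 m); the robot touches nothing.
It fails at once if the robot touched the stop itself (contact force between stop and the fingers above 1 N or contact force between stop and the arm above 1 N).
It fails at once if the robot touched the gauge mark (contact force between gauge and the fingers above 1 N or contact force between gauge and the arm above 1 N).
It fails at once if a bystander was pushed, lifted or knocked (distance of any of bowl_mid, jar_mid, shaker_mid from where it was at the start of the episode above 0.02 m).
It also fails if it takes over 67 s, if anything falls off the work surface, if the arm or the gripper's body presses on something with over 40 N, if the wrist force passes 120 N, or if a joint passes its speed limit or range.

## Robot

A 6-joint arm with a two-finger parallel gripper is mounted at the origin on the work surface. World frame = base frame: x ahead of the robot, y to its left, z up, the work surface at z = 0. Lengths are in mm, angles in degrees, forces in N, time in s.
With the tool pointing down it reaches from about 350 to 850 mm from the base axis. Payload 8.1 kg.
Tool frame: the origin (TCP) lies midway between the tips of the shut fingers; the grasp point (between the pads) lies 19 mm behind it; x points along the fingers, y is the direction in which the jaws open and shut, and the axes are right-handed (so a half turn about x gives the same grasp; the last joint's range is limited). The gripper opens to 85 mm and grips with 20 to 120 N. Pads are 22 mm wide; open, the fingers measure 114 mm over their backs; the gripper's body (76 mm by 85 mm) begins 54 mm behind the grasp point. The pads swing forward as they close: fully open they stand 13 mm farther back than shut.
Start: joints at [69.19, 7.471, 85.268, -0, 87.261, -4.893], TCP at [164.522, 577.008, 231.292] pointing down, gripper open.
Joint ranges: [-169.43, 169.43], [-51.17, 129.36], [1.28, 143.12], [-76.62, 256.62], [0, 156.53], [-152.29, 152.29]. Speed limits (degrees/s): [136.94, 136.94, 159.86, 180, 180, 180].

## Interface

Orientations are given as [roll, pitch, yaw] about the fixed x, y, z axes, in that order (R = Rz(yaw) Ry(pitch) Rx(roll)).
In Python, from bench import sense, snapshot, hand_in gives the robot as it stands.
- The arm moves only by the tool drive_tool, never from a script. Its argument "deltas" is a list of rows, each a list of 7 numbers: the closure in counts, from 0 (fully open) to 255 (shut), then the shift along the tool's x, y, z in m, then the turn, a rotation vector about the tool's x, y, z in rad. A call has exactly 10 rows; each row is the pose to reach, as a shift and turn from the pose commanded when the call began, along the tool's axes at that moment; what a row does not reach only later rows make up. A row lasts 1/12 s, in which the tool goes at most 41.7 mm and 7.16 degrees, less where a joint would pass 70% of its speed; a pose out of reach is approached as far as the arm can. A call with a gripper value outside its range is refused whole. The fingers move at their own pace and stop on an object; "squeeze" is the grip in N (left out, the last holds). Time passes only in rows, so rows that repeat a pose let the fingers close, or fill a call up. It gives the time, the measured TCP pose, the force and the opening at its end, in the units of the state.
- sense(): the state, without advancing time (a new reading comes with each control period).
- snapshot(name): name is "side" or "top"; returns a dict with "frame" (400x640x3 uint8, blue, green, red), "fx", "fy", "cx", "cy" (pixels), "rvec" (rotation vector, rad) and "tvec" (3), from world to camera coordinates, as OpenCV has them. Camera axes: x right, y down, z forward; pixel columns grow to the right and rows downward; lengths in mm; the calibration is good to about 2 mm. A picture is of the moment at which its call begins. There is no depth.
- hand_in(): hands the job in, once; it reports no verdict.
The state is a dict: "time": time; "joint_pos": joint angles; "qd": joint speeds; "joint_efforts": joint torques, N m; "tool_pos": TCP position; "tcp_rot": TCP orientation; "ft_force": force on the tool from outside, world axes, zero at the start; "wrist_torque": the same for the moment, N m; "finger_gap": finger opening in mm.
Only numpy, scipy, OpenCV 4.12 (cv2) and the standard library are available. Lean on these libraries where they do the work, as an engineer would, in place of code of your own. Each camera call takes 0.05 s, during which the arm holds its last target.

## Working session

There is one attempt and no reset: what is moved stays moved. The work goes in short steps, Python scripts to look and compute and a tool call to move; the robot and the scene stay as the last step left them, time stands still between calls to the robot, and variables do not carry over. Pictures are saved under pics/ and viewed, and the job is handed in when it is done.

Besides the shell and the picture viewer there is one more tool, called after ">>>" as name(argument=value, ...), one argument or row to a line, values as JSON. drive_tool: Moves the arm, as the interface text tells. Its arguments: {"type":"object","properties":{"deltas":{"type":"array","items":{"type":"array","items":{"type":"number"}}},"squeeze":{"type":"number"}},"required":["deltas"]}

```bash
ls; mkdir -p pics; python3 - <<'E'
from bench import sense, snapshot
import cv2,json,pickle
s=sense();print(s)
for n in("side","top"):
    d=snapshot(n);cv2.imwrite(f"pics/{n}0.png",d["frame"]);pickle.dump(d,open(f"{n}0.pkl","wb"))
    print(n,{k:d[k] for k in d if k!="frame"})
E
```

```text
pics
{'time': 0.0, 'joint_pos': array([ 6.91915499e+01,  7.51457759e+00,  8.53291867e+01, -2.18127210e-03,
        8.72617604e+01, -4.89352049e+00]), 'qd': array([ 0.03816907, -0.0437892 ,  0.03765054, -0.0240705 , -0.02153671,
        0.00216649]), 'joint_efforts': array([-1.29696375e-03, -5.69416595e+01, -5.00535321e+01, -4.12122436e-04,
        1.47263700e-02,  1.63088419e-05]), 'tool_pos': array([164.32639069, 576.48706704, 230.25085194]), 'tcp_rot': array([ -93.71080171,   89.89445275, -109.62562511]), 'ft_force': array([-0.13286532,  0.27419992,  0.13259544]), 'wrist_torque': array([-0.06326617, -0.06341493, -0.03629065]), 'finger_gap': 85.63612809360318}
side {'fx': 424.83198677376043, 'fy': 424.83198677376043, 'cx': 316.24013406613506, 'cy': 201.18491252532033, 'rvec': array([ 0.97020838, -2.58961162,  0.92950388]), 'tvec': array([489.77673917, 327.55420032, 663.4210666 ])}
top {'fx': 375.7620668041966, 'fy': 375.7620668041966, 'cx': 320.9695239653149, 'cy': 196.4269783206144, 'rvec': array([ 2.12075529, -2.12466506,  0.18756082]), 'tvec': array([ 60.18543193, 629.01039468, 869.66017282])}
```

View pics/side0.png

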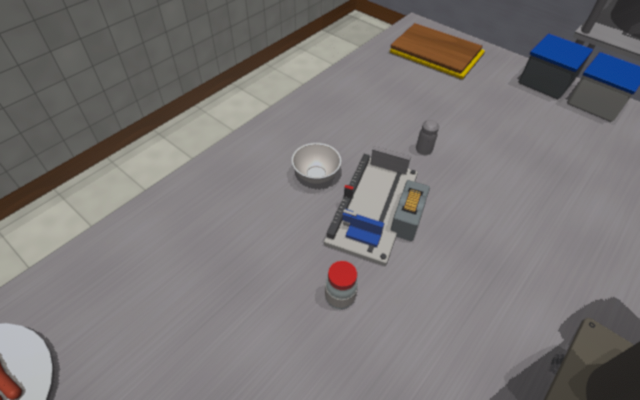

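View pics/top0.png

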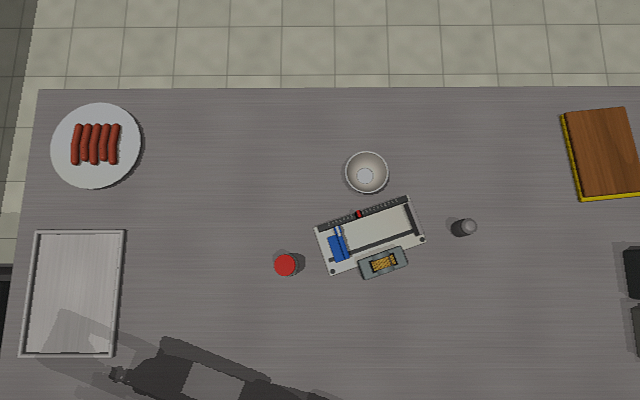

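```bash
python3 - <<'E'
import cv2
a=cv2.imread("pics/top0.png")[185:290,300:440];cv2.imwrite("pics/topc.png",cv2.resize(a,None,fx=5.6,fy=5.6,interpolation=cv2.INTER_CUBIC))
a=cv2.imread("pics/side0.png")[140:270,315:440];cv2.imwrite("pics/sidec.png",cv2.resize(a,None,fx=4.6,fy=4.6,interpolation=cv2.INTER_CUBIC))
E
```

```text
(no output)
```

View pics/topc.png

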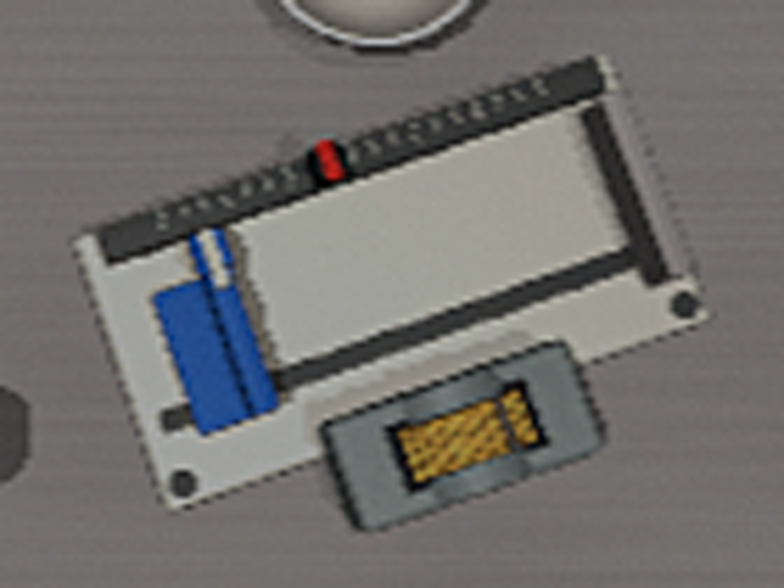

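View pics/sidec.png

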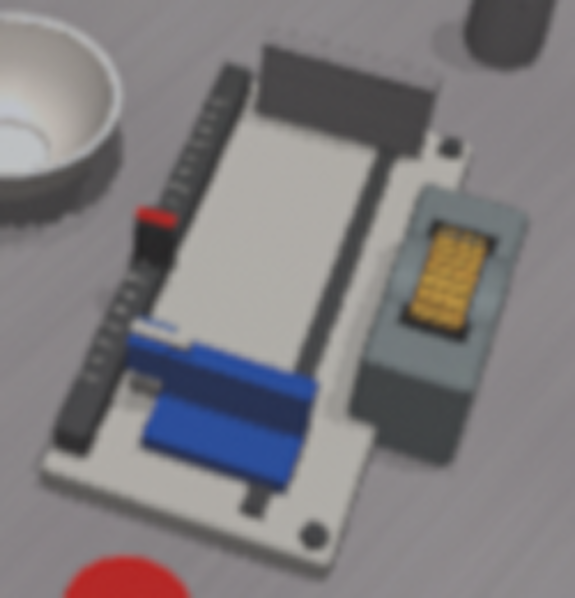

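```bash
cat > h.py <<'E'
import numpy as np,cv2,pickle
from scipy.optimize import least_squares
def K(d): return np.array([[d['fx'],0,d['cx']],[0,d['fy'],d['cy']],[0,0,1.]])
def proj(d,P): return cv2.projectPoints(np.asarray(P,float).reshape(-1,3),d['rvec'],d['tvec'],K(d),None)[0].reshape(-1,2)
def back(d,uv,z):
    R=cv2.Rodrigues(d['rvec'])[0];c=-R.T@d['tvec']
    r=R.T@np.linalg.inv(K(d))@np.array([uv[0],uv[1],1.]);return c+r*(z-c[2])/r[2]
def g2w(p,P):
    c,s=np.cos(p[2]),np.sin(p[2]);P=np.asarray(P,float).reshape(-1,3)
    return np.c_[p[0]+c*P[:,0]-s*P[:,1],p[1]+s*P[:,0]+c*P[:,1],P[:,2]]
def w2g(p,P):
    c,s=np.cos(p[2]),np.sin(p[2]);P=np.asarray(P,float).reshape(-1,3)-[p[0],p[1],0]
    return np.c_[c*P[:,0]+s*P[:,1],-s*P[:,0]+c*P[:,1],P[:,2]]
E
python3 - <<'E'
from h import *
t=pickle.load(open('top0.pkl','rb'));s=pickle.load(open('side0.pkl','rb'))
T=lambda u,v:(u/5.6+300-.41,v/5.6+185-.41); S=lambda u,v:(u/4.6+315-.39,v/4.6+140-.39)
A=[((-65,130,16),(172,505)),((-65,-130,16),(708,315)),((-35,55,60),(322,420)),((-35,-55,60),(570,342)),((-60,0,68),(469,436))]
B=[((-65,130,16),(330,567)),((65,130,16),(42,465)),((-65,-130,16),(468,145)),((-35,55,60),(370,358)),((-85,55,60),(478,390)),((-85,-55,60),(525,212)),((-35,-55,60),(430,187))]
for d,L,f in((t,A,T),(s,B,S)):
    for P,uv in L: print(P,back(d,f(*uv),P[2]).round(1))
c0=back(t,T(469,436),68)
def res(p):
    r=[]
    for d,L,f in((t,A,T),(s,B,S)):
        r.append(proj(d,g2w(p,[P for P,_ in L]))-[f(*uv) for _,uv in L])
    return np.concatenate(r).ravel()
best=min((least_squares(res,[c0[0],c0[1],a],loss='soft_l1') for a in np.arange(0,6.3,.7)),key=lambda r:r.cost)
p=best.x;print(p,np.degrees(p[2]));print(res(p).reshape(-1,2).round(1))
np.save('pose.npy',p)
for n,uv,z in(('red',(328,161),61),('white',(213,255),61)): print(n,back(t,T(*uv),z),w2g(p,back(t,T(*uv),z)))
for n,uv,z in(('red',(157,217),61),('white',(160,335),61)): print(n,back(s,S(*uv),z),w2g(p,back(s,S(*uv),z)))
print('wheeltop',g2w(p,(-60,0,76)), 'slide -y dir',-g2w([0,0,p[2]],(0,1,0)))
for n,uv,z in(('bowl',(367,172),25),('jar',(285,265),85),('shaker',(464,227),83)): print(n,back(t,uv,z))
E
```

```text
(-65, 130, 16) [438.8  36.3  16. ]
(-65, -130, 16) [ 522.3 -205.5   16. ]
(-35, 55, 60) [475.2 -27.   60. ]
(-35, -55, 60) [ 508.  -133.9   60. ]
(-60, 0, 68) [468.3 -88.1  68. ]
(-65, 130, 16) [436.3  40.4  16. ]
(65, 130, 16) [558.6  80.4  16. ]
(-65, -130, 16) [ 523.  -202.4   16. ]
(-35, 55, 60) [471.5 -28.7  60. ]
(-85, 55, 60) [428.2 -44.6  60. ]
(-85, -55, 60) [ 465.5 -143.    60. ]
(-35, -55, 60) [ 505.8 -127.5   60. ]
[528.99980863 -68.24529628 -12.26228861] -702.5773845542806
[[ 0.   4.4]
 [ 2.8  6.6]
 [-0.4 -1.7]
 [-1.2 -1.7]
 [-0.9 -1.5]
 [ 4.8  1.1]
 [ 4.2  0.2]
 [ 8.7  1.4]
 [-4.  -1.3]
 [-2.4  0.2]
 [ 1.3 -0.6]
 [-1.6 -2.5]]
red [586.38323682 -31.6123872   61.        ] [[65.71933497 17.77067441 61.        ]]
white [545.54097751  18.81707632  61.        ] [[41.85028782 78.11542998 61.        ]]
red [586.93501669 -30.70995747  61.        ] [[66.51600359 18.46649016 61.        ]]
white [545.001006    20.78514174  61.        ] [[41.92436208 80.1548818  61.        ]]
wheeltop [[471.75247551 -86.21034154  76.        ]] slide -y dir [[ 0.29941742 -0.95412222 -0.        ]]
bowl [699.13845411 -59.88375993  25.        ]
jar [462.65178723 142.43475402  85.        ]
shaker [ 550.3058328  -278.41424003   83.        ]
```

```bash
python3 - <<'E'
from h import *
t=pickle.load(open('top0.pkl','rb'));s=pickle.load(open('side0.pkl','rb'))
T=lambda u,v:(u/5.6+300-.41,v/5.6+185-.41); S=lambda u,v:(u/4.6+315-.39,v/4.6+140-.39)
A=[((-65,130,16),(172,505)),((-65,-130,16),(708,315)),((-35,55,60),(322,420)),((-35,-55,60),(570,342)),((-60,0,68),(469,436)),((70,0,61),(328,161))]
B=[((-65,130,16),(330,567)),((65,130,16),(42,465)),((-65,-130,16),(468,145)),((-35,55,60),(370,358)),((-85,55,60),(478,390)),((-85,-55,60),(525,212)),((-35,-55,60),(430,187)),((70,0,61),(157,217))]
def res(p):
    r=[]
    for d,L,f in((t,A,T),(s,B,S)):
        P=np.array([P for P,_ in L],float);P[P[:,2]==16,0]+=p[3];P[P[:,0]==70,1]=p[4]
        r.append(proj(d,g2w(p,P))-[f(*uv) for _,uv in L])
    return np.concatenate(r).ravel()
b=least_squares(res,[529,-68,.304,18,18],loss='soft_l1')
p=b.x;print(p,np.degrees(p[2]));print(res(p).reshape(-1,2).round(1))
np.save('pose.npy',p)
for n,uv,z in(('red',(328,161),61),('white',(213,255),61)): print(n,w2g(p,back(t,T(*uv),z)))
for n,uv,z in(('red',(157,217),61),('white',(160,335),61)): print(n,w2g(p,back(s,S(*uv),z)))
print('wheeltop',g2w(p,(-60,0,76)), 'slide -y dir',-g2w([0,0,p[2]],(0,1,0)))
from scipy.spatial.transform import Rotation as R
from bench import sense
q=sense();print(q['tool_pos'],R.from_euler('xyz',q['tcp_rot'],degrees=True).as_matrix().round(3))
E
```

```text
[ 5.24816899e+02 -6.78005262e+01  3.35506596e-01  1.73166189e+01
  1.42608239e+01] 19.223111978065074
[[-1.2  0.7]
 [ 0.3 -0.1]
 [ 0.2  0.7]
 [-1.1 -0.8]
 [-0.2  0.1]
 [-0.1  0.1]
 [ 0.  -0.6]
 [-1.   0.2]
 [ 1.1 -0.8]
 [-1.3 -0.2]
 [ 0.6  0.7]
 [ 2.4 -0.6]
 [-0.7 -2. ]
 [ 0.4  0. ]]
red [[70.04847905 13.89985326 61.        ]]
white [[48.08721361 74.96476754 61.        ]]
red [[70.86661647 14.57029461 61.        ]]
white [[48.22532969 77.00088509 61.        ]]
wheeltop [[468.16228102 -87.55537992  76.        ]] slide -y dir [[ 0.32924756 -0.94424364 -0.        ]]
[164.32483659 576.5227275  230.32992905] [[-0.001  0.274  0.962]
 [-0.002  0.962 -0.274]
 [-1.    -0.002 -0.   ]]
```

>>> drive_tool(
  deltas=[
    [255,0,-0.0273,0.0234,-0.0613,0,0],
    [255,0,-0.0546,0.0468,-0.1226,0,0],
    [255,0,-0.0819,0.0702,-0.1839,0,0],
    [255,0,-0.1092,0.0936,-0.2452,0,0],
    [255,0,-0.1365,0.117,-0.3065,0,0],
    [255,0,-0.1638,0.1404,-0.3678,0,0],
    [255,0,-0.1911,0.1638,-0.4291,0,0],
    [255,0,-0.2184,0.1872,-0.4904,0,0],
    [255,0,-0.2457,0.2106,-0.5517,0,0],
    [255,0,-0.273,0.234,-0.613,0,0],
  ],
  squeeze=30,
)

```text
time: 0.93
tool_pos: [314.8, 248.6, 231.0]
tcp_rot: [-155.8, 90.0, -136.4]
ft_force: [0.5, 0.6, 0.2]
finger_gap: 0.4
```

>>> drive_tool(
  deltas=[
    [255,0,-0.036,0.0034,0,0,0],
    [255,0,-0.072,0.0068,0,0,0],
    [255,0,-0.108,0.0102,0,0,0],
    [255,0,-0.144,0.0136,0,0,0],
    [255,0,-0.18,0.017,0,0,0],
    [255,0.01,-0.216,0.0204,0,0,0],
    [255,0.025,-0.252,0.0238,0,0,0],
    [255,0.04,-0.288,0.0272,0,0,0],
    [255,0.06,-0.324,0.0306,0,0,0],
    [255,0.08,-0.358,0.034,0,0,0],
  ],
)

```text
time: 1.77
tool_pos: [465.1, -78.8, 150.6]
tcp_rot: [-39.1, 89.9, -19.9]
ft_force: [0.7, -0.5, 0.6]
finger_gap: 0.1
```

```bash
cat > st.py <<'E'
from h import *
from bench import sense
from scipy.spatial.transform import Rotation as R
p=np.load('pose.npy')
q=sense();M=R.from_euler('xyz',q['tcp_rot'],degrees=True).as_matrix()
print(q['time'],q['tool_pos'].round(1),'guide',w2g(p,q['tool_pos'])[0].round(1),'toolaxes deg y',np.degrees(np.arctan2(M[1,1],M[0,1])).round(1),'x',M[:,0].round(3),'guide y deg',np.degrees(p[2])%360+90,'F',q['ft_force'].round(2),q['joint_pos'].round(1))
E
python3 st.py; python3 - <<'E'
from bench import snapshot
import cv2,pickle
for n in("side","top"):
    d=snapshot(n);pickle.dump(d,open(f"{n}1.pkl","wb"));f=d['frame']
    f=f[60:290,230:530];cv2.imwrite(f"pics/{n}1.png",cv2.resize(f,None,fx=2.5,fy=2.5,interpolation=cv2.INTER_CUBIC))
E
```

```text
1.7667 [465.1 -78.8 150.6] guide [-60.    9.3 150.6] toolaxes deg y 109.2 x [ 0.001 -0.    -1.   ] guide y deg 109.22311197806508 F [ 0.74 -0.5   0.56] [ -15.8   -9.8  110.8   -0.    78.9 -125. ]
```

View pics/side1.png

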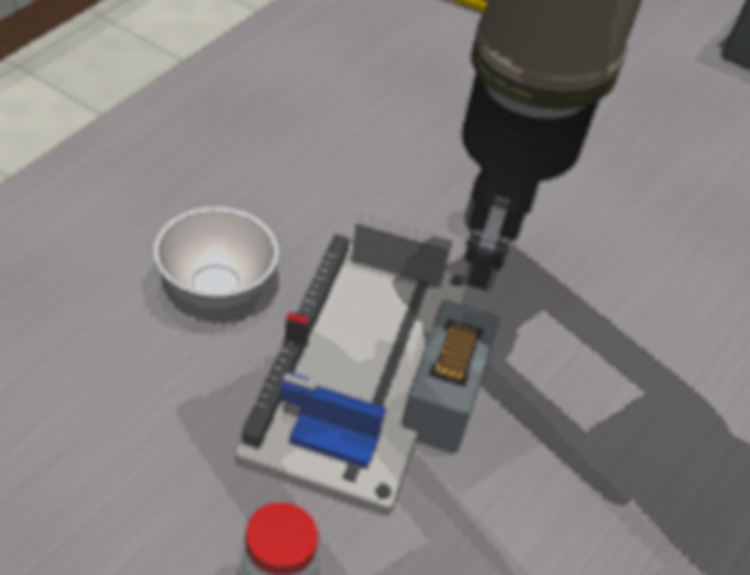

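View pics/top1.png

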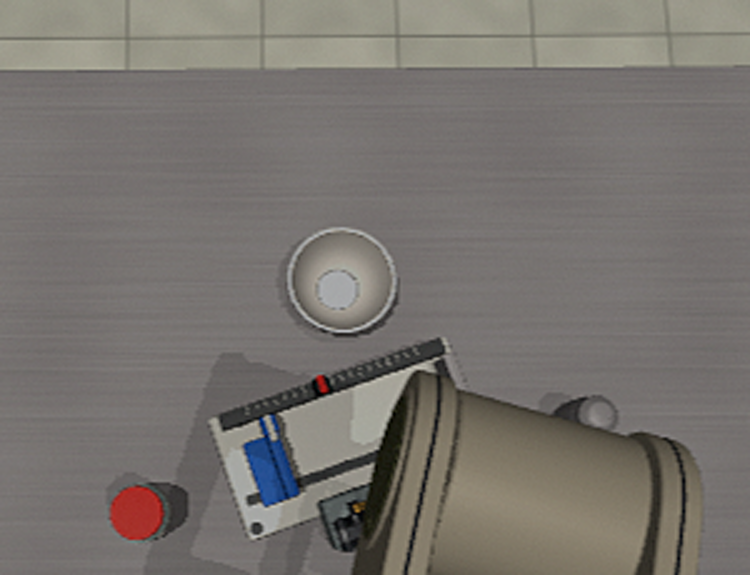

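>>> drive_tool(
  deltas=[
    [255,0.015,0,0,0,0,0],
    [255,0.035,0,0,0,0,0],
    [255,0.05,0,0,0,0,0],
    [255,0.06,0,0,0,0,0],
    [255,0.066,0,0,0,0,0],
    [255,0.068,0,0,0,0,0],
    [255,0.07,0,0,0,0,0],
    [255,0.072,0,0,0,0,0],
    [255,0.072,0,0,0,0,0],
    [255,0.072,0,0,0,0,0],
  ],
)

```text
time: 2.7
tool_pos: [465.0, -76.7, 80.0]
tcp_rot: [-32.4, 89.9, -13.2]
ft_force: [0.1, -0.4, 0.3]
finger_gap: 0.4
```

```bash
python3 st.py
```

```text
2.7 [465.  -76.7  80. ] guide [-59.4  11.3  80. ] toolaxes deg y 109.2 x [ 0.001 -0.    -1.   ] guide y deg 109.22311197806508 F [ 0.15 -0.43  0.33] [ -15.6   -5.3  114.5    0.    70.7 -124.8]
```

>>> drive_tool(
  deltas=[
    [255,0.001,0,0,0,0,0],
    [255,0.002,0,0,0,0,0],
    [255,0.0025,0,0,0,0,0],
    [255,0.003,0,0,0,0,0],
    [255,0.0035,0,0,0,0,0],
    [255,0.004,0,0,0,0,0],
    [255,0.0045,0,0,0,0,0],
    [255,0.0045,0,0,0,0,0],
    [255,0.0045,0,0,0,0,0],
    [255,0.0045,0,0,0,0,0],
  ],
)

```text
time: 3.53
tool_pos: [464.6, -76.6, 75.0]
tcp_rot: [-42.6, 90.0, -23.4]
ft_force: [-1.4, 0.1, 2.6]
finger_gap: 0.2
```

```bash
python3 st.py
```

```text
3.5333 [464.6 -76.6  75. ] guide [-59.7  11.5  75. ] toolaxes deg y 109.2 x [ 0. -0. -1.] guide y deg 109.22311197806508 F [-1.36  0.07  2.6 ] [ -15.6   -4.9  114.8   -0.    70.1 -124.8]
```

>>> drive_tool(
  deltas=[
    [255,0.001,0,0,0,0,0],
    [255,0.0015,0,0,0,0,0],
    [255,0.0015,-0.003,0,0,0,0],
    [255,0.0015,-0.006,0,0,0,0],
    [255,0.0015,-0.009,0,0,0,0],
    [255,0.0015,-0.012,0,0,0,0],
    [255,0.0015,-0.015,0,0,0,0],
    [255,0.0015,-0.018,0,0,0,0],
    [255,0.0015,-0.021,0,0,0,0],
    [255,0.0015,-0.024,0,0,0,0],
  ],
)

```text
time: 4.37
tool_pos: [473.2, -100.1, 74.7]
tcp_rot: [-65.0, 89.9, -45.8]
ft_force: [-3.3, -0.8, 7.8]
finger_gap: 0.4
```

```bash
python3 st.py; cat > look.py <<'E'
import sys
from h import *
from bench import snapshot
p=np.load('pose.npy');k=sys.argv[1]
out=[]
for n in("side","top"):
    d=snapshot(n);pickle.dump(d,open(f"{n}{k}.pkl","wb"));f=d['frame']
    g=np.array([[1.,0,0]]);c=proj(d,g2w(p,(55,45,55)))[0]
    x,y=int(c[0])-45,int(c[1])-45
    out.append(cv2.resize(f[y:y+90,x:x+90],(390,390),interpolation=cv2.INTER_CUBIC))
    hsv=cv2.cvtColor(f,cv2.COLOR_BGR2HSV)
    roi=np.zeros(f.shape[:2],np.uint8)
    # red line
    cv2.fillConvexPoly(roi,proj(d,g2w(p,[(58,-5,61),(82,-5,61),(82,35,61),(58,35,61)])).astype(int),1)
    h,s,v=cv2.split(hsv);w=(((h<8)|(h>172))&(s>120)&(v>70)&(roi>0)).astype(float)*np.maximum(s.astype(float)-80,0)
    yy,xx=np.indices(w.shape);uv=(np.sum(w*xx)/w.sum(),np.sum(w*yy)/w.sum())
    print(n,'red',w2g(p,back(d,uv,61))[0].round(1))
cv2.imwrite(f"pics/look{k}.png",np.hstack(out))
E
python3 look.py 2
```

```text
4.3667 [ 473.2 -100.1   74.7] guide [-59.4 -13.5  74.7] toolaxes deg y 109.2 x [ 0.001 -0.001 -1.   ] guide y deg 109.22311197806508 F [-3.3  -0.75  7.79] [-1.800e+01 -2.900e+00  1.129e+02 -1.000e-01  6.990e+01 -1.272e+02]
side red [70.8 15.1 61. ]
top red [70.6 13.3 61. ]
```

View pics/look2.png

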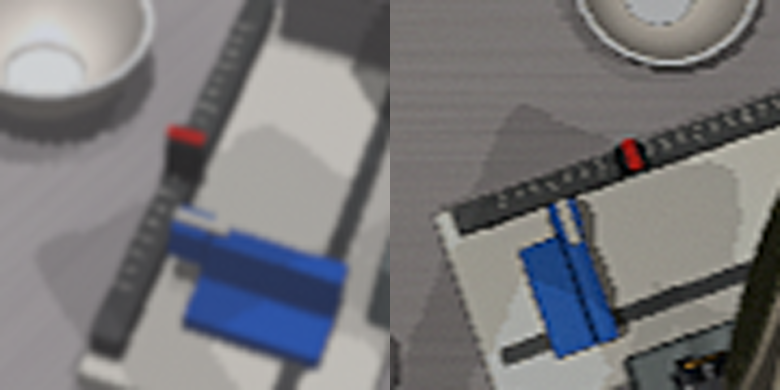

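```bash
cat > blue.py <<'E'
from h import *
import sys
p=np.load('pose.npy')
def edge(d):
    # front of blue: upper top strip x in 36..60 handled via white+blue; here: blue centroid restricted to guide x 0..60
    f=d['frame'];h,s,v=cv2.split(cv2.cvtColor(f,cv2.COLOR_BGR2HSV))
    w=((h>100)&(h<130)&(s>130)).astype(np.uint8)
    ys,xs=np.nonzero(w);P=np.array([w2g(p,back(d,(x,y),56))[0] for x,y in zip(xs,ys)])
    m=(P[:,0]>-40)&(P[:,0]<75)&(abs(P[:,1])<140);P=P[m]
    return P[:,:2].mean(0).round(2),np.percentile(P[:,1],[2,98]).round(1),len(P)
for k in sys.argv[1:]:
    for n in('side','top'): print(k,n,*edge(pickle.load(open(f'{n}{k}.pkl','rb'))))
E
python3 blue.py 0 1 2
```

```text
0 side [ 11.18 100.54] [ 73.9 126.7] 725
0 top [10.89 87.32] [ 69.6 104.9] 406
1 side [11.31 99.98] [ 74.1 126.6] 783
1 top [10.45 86.74] [ 69.1 104.9] 408
2 side [10.89 85.68] [ 59.2 112.8] 776
2 top [11.01 72.4 ] [54.5 90.5] 418
```

>>> drive_tool(
  deltas=[
    [255,-0.005,0,0,0,0,0],
    [255,-0.01,0,0,0,0,0],
    [255,-0.012,0.008,0,0,0,0],
    [255,-0.012,0.018,0,0,0,0],
    [255,-0.012,0.025,0,0,0,0],
    [255,-0.01,0.026,0,0,0,0],
    [255,-0.006,0.026,0,0,0,0],
    [255,-0.002,0.026,0,0,0,0],
    [255,-0.001,0.026,0,0,0,0],
    [255,0,0.026,0,0,0,0],
  ],
)

```text
time: 5.3
tool_pos: [464.1, -74.4, 74.0]
tcp_rot: [77.3, 90.0, 96.5]
ft_force: [-8.1, 4.4, 21.1]
finger_gap: -0.2
```

>>> drive_tool(
  deltas=[
    [255,0,-0.002,0,0,0,0],
    [255,0,-0.005,0,0,0,0],
    [255,0,-0.008,0,0,0,0],
    [255,0,-0.011,0,0,0,0],
    [255,0,-0.014,0,0,0,0],
    [255,0,-0.017,0,0,0,0],
    [255,0,-0.02,0,0,0,0],
    [255,0,-0.023,0,0,0,0],
    [255,0,-0.026,0,0,0,0],
    [255,0,-0.026,0,0,0,0],
  ],
)

```text
time: 6.13
tool_pos: [473.3, -100.6, 74.1]
tcp_rot: [-65.1, 89.9, -45.9]
ft_force: [-1.4, -2.9, 8.8]
finger_gap: -0.2
```

```bash
python3 st.py;python3 look.py 3;python3 blue.py 3
```

```text
6.1333 [ 473.3 -100.6   74.1] guide [-59.4 -14.   74.1] toolaxes deg y 109.2 x [ 0.001 -0.001 -1.   ] guide y deg 109.22311197806508 F [-1.36 -2.89  8.77] [-1.800e+01 -2.800e+00  1.129e+02 -1.000e-01  6.980e+01 -1.272e+02]
side red [70.8 15.1 61. ]
top red [70.7 13.3 61. ]
3 side [11.26 69.1 ] [42.6 96.6] 761
3 top [10.77 56.01] [37.4 74.6] 423
```

>>> drive_tool(
  deltas=[
    [255,-0.005,0,0,0,0,0],
    [255,-0.01,0,0,0,0,0],
    [255,-0.012,0.008,0,0,0,0],
    [255,-0.012,0.018,0,0,0,0],
    [255,-0.012,0.025,0,0,0,0],
    [255,-0.01,0.026,0,0,0,0],
    [255,-0.006,0.026,0,0,0,0],
    [255,-0.002,0.026,0,0,0,0],
    [255,-0.001,0.026,0,0,0,0],
    [255,-0.0005,0.026,0,0,0,0],
  ],
)

```text
time: 7.07
tool_pos: [464.1, -74.5, 74.5]
tcp_rot: [81.8, 90.0, 101.0]
ft_force: [-7.9, 3.8, 16.8]
finger_gap: 0.1
```

>>> drive_tool(
  deltas=[
    [255,0,-0.002,0,0,0,0],
    [255,0,-0.005,0,0,0,0],
    [255,0,-0.008,0,0,0,0],
    [255,0,-0.011,0,0,0,0],
    [255,0,-0.014,0,0,0,0],
    [255,0,-0.017,0,0,0,0],
    [255,0,-0.02,0,0,0,0],
    [255,0,-0.023,0,0,0,0],
    [255,0,-0.026,0,0,0,0],
    [255,0,-0.026,0,0,0,0],
  ],
)

```text
time: 7.9
tool_pos: [473.0, -100.1, 74.0]
tcp_rot: [-52.8, 89.9, -33.6]
ft_force: [-0.1, -1.4, 5.2]
finger_gap: 0.2
```

```bash
python3 st.py;python3 look.py 4;python3 blue.py 4
```

```text
7.9 [ 473.  -100.1   74. ] guide [-59.6 -13.4  74. ] toolaxes deg y 109.2 x [ 0.001 -0.001 -1.   ] guide y deg 109.22311197806508 F [-0.15 -1.44  5.19] [ -18.    -2.8  112.9   -0.    69.8 -127.2]
side red [70.8 15.1 61. ]
top red [70.7 13.3 61. ]
4 side [11.4  53.26] [26.5 81.2] 743
4 top [11.34 39.77] [20.9 58.7] 428
```

View pics/look4.png

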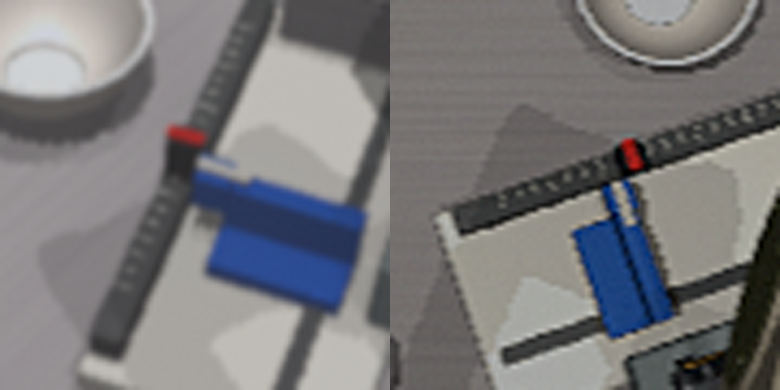

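```bash
cat > prof.py <<'E'
from h import *
import sys
p=np.load('pose.npy')
ys=np.arange(-15,60,1.5)
for k in sys.argv[1:]:
  for n in('side','top'):
    d=pickle.load(open(f'{n}{k}.pkl','rb'));f=d['frame'].astype(np.float32)
    def prof(xa,xb):
        acc=0
        for x in np.arange(xa,xb,2.):
            uv=proj(d,g2w(p,[(x,y,61) for y in ys])).astype(np.float32)
            acc=acc+cv2.remap(f,uv[:,0].reshape(-1,1),uv[:,1].reshape(-1,1),cv2.INTER_LINEAR)[:,0]
        return acc/len(np.arange(xa,xb,2.))
    r=prof(65,77);w=prof(42,55)
    print(k,n)
    rr=r[:,2]-r[:,0];rr=np.clip(rr-0.25*rr.max(),0,None);print(' red c',(rr*ys).sum()/rr.sum())
    for y,c in zip(ys,w): print('  %.1f'%y,c.round().astype(int))
E
python3 prof.py 4
```

```text
4 side
 red c 14.491812520710061
  -15.0 [177 182 185]
  -13.5 [177 182 185]
  -12.0 [177 182 185]
  -10.5 [177 182 185]
  -9.0 [177 182 186]
  -7.5 [177 182 186]
  -6.0 [177 182 185]
  -4.5 [176 181 184]
  -3.0 [175 180 183]
  -1.5 [174 179 182]
  0.0 [172 177 179]
  1.5 [170 174 177]
  3.0 [168 173 176]
  4.5 [167 172 175]
  6.0 [166 170 173]
  7.5 [165 169 172]
  9.0 [164 168 171]
  10.5 [165 168 172]
  12.0 [165 169 172]
  13.5 [164 168 171]
  15.0 [162 167 170]
  16.5 [161 166 168]
  18.0 [159 163 165]
  19.5 [156 157 157]
  21.0 [153 148 146]
  22.5 [151 141 137]
  24.0 [153 139 134]
  25.5 [155 145 141]
  27.0 [155 152 151]
  28.5 [151 151 152]
  30.0 [144 140 140]
  31.5 [136 119 116]
  33.0 [132  97  86]
  34.5 [133  81  62]
  36.0 [131  72  48]
  37.5 [123  66  43]
  39.0 [110  61  42]
  40.5 [98 57 42]
  42.0 [92 55 42]
  43.5 [89 54 41]
  45.0 [89 54 42]
  46.5 [89 54 42]
  48.0 [88 54 42]
  49.5 [88 55 44]
  51.0 [88 59 50]
  52.5 [89 68 62]
  54.0 [92 80 76]
  55.5 [95 91 90]
  57.0 [98 99 99]
  58.5 [100 102 104]
4 top
 red c 13.405431371668023
  -15.0 [136 145 147]
  
[... 304 characters left out ...]
 148]
  9.0 [138 147 149]
  10.5 [139 148 151]
  12.0 [140 149 151]
  13.5 [129 138 140]
  15.0 [108 116 120]
  16.5 [78 86 90]
  18.0 [67 68 68]
  19.5 [84 60 50]
  21.0 [103  53  27]
  22.5 [118  70  45]
  24.0 [126 104  95]
  25.5 [132 136 137]
  27.0 [136 150 156]
  28.5 [131 141 144]
  30.0 [126 115 111]
  31.5 [124  82  60]
  33.0 [119  58  21]
  34.5 [97 41  9]
  36.0 [81 51 37]
  37.5 [90 86 86]
  39.0 [112 119 122]
  40.5 [129 139 143]
  42.0 [136 147 151]
  43.5 [138 147 151]
  45.0 [136 145 148]
  46.5 [135 144 148]
  48.0 [136 145 150]
  49.5 [138 147 151]
  51.0 [139 147 151]
  52.5 [136 145 147]
  54.0 [135 144 146]
  55.5 [134 144 148]
  57.0 [137 147 151]
  58.5 [139 147 151]
```

>>> drive_tool(
  deltas=[
    [255,-0.005,0,0,0,0,0],
    [255,-0.01,0,0,0,0,0],
    [255,-0.012,0.008,0,0,0,0],
    [255,-0.012,0.018,0,0,0,0],
    [255,-0.012,0.025,0,0,0,0],
    [255,-0.01,0.026,0,0,0,0],
    [255,-0.006,0.026,0,0,0,0],
    [255,-0.002,0.026,0,0,0,0],
    [255,-0.001,0.026,0,0,0,0],
    [255,-0.0005,0.026,0,0,0,0],
  ],
)

```text
time: 8.83
tool_pos: [464.1, -74.6, 74.9]
tcp_rot: [73.6, 90.0, 92.8]
ft_force: [-5.2, 3.6, 14.5]
finger_gap: 0.1
```

>>> drive_tool(
  deltas=[
    [255,0,-0.002,0,0,0,0],
    [255,0,-0.005,0,0,0,0],
    [255,0,-0.008,0,0,0,0],
    [255,0,-0.011,0,0,0,0],
    [255,0,-0.014,0,0,0,0],
    [255,0,-0.017,0,0,0,0],
    [255,0,-0.019,0,0,0,0],
    [255,0,-0.02,0,0,0,0],
    [255,0,-0.02,0,0,0,0],
    [255,0,-0.02,0,0,0,0],
  ],
)

```text
time: 9.67
tool_pos: [471.2, -94.7, 75.2]
tcp_rot: [-66.7, 89.9, -47.5]
ft_force: [-2.4, -2.5, 10.2]
finger_gap: -0.1
```

```bash
python3 st.py;python3 look.py 5;python3 blue.py 5; python3 prof.py 5 | awk '!/^  /||($1>5&&$1<35)'
```

```text
9.6667 [471.2 -94.7  75.2] guide [-59.4  -7.7  75.2] toolaxes deg y 109.2 x [ 0.001 -0.001 -1.   ] guide y deg 109.22311197806508 F [-2.42 -2.51 10.22] [-1.740e+01 -3.400e+00  1.133e+02 -1.000e-01  7.000e+01 -1.266e+02]
side red [71.3 15.  61. ]
top red [70.6 13.2 61. ]
5 side [11.5  40.87] [13.9 69.1] 737
5 top [11.1  27.72] [ 8.9 46.4] 426
5 side
 red c 14.467732048735781
  6.0 [169 171 174]
  7.5 [164 161 162]
  9.0 [159 151 149]
  10.5 [156 142 137]
  12.0 [156 142 137]
  13.5 [157 148 146]
  15.0 [154 152 152]
  16.5 [148 147 148]
  18.0 [141 132 131]
  19.5 [134 111 104]
  21.0 [133  91  76]
  22.5 [134  78  56]
  24.0 [130  70  46]
  25.5 [119  65  43]
  27.0 [106  60  42]
  28.5 [95 56 42]
  30.0 [91 54 42]
  31.5 [89 54 41]
  33.0 [89 54 41]
  34.5 [89 53 41]
5 top
 red c 13.372972037939785
  6.0 [69 63 59]
  7.5 [89 54 37]
  9.0 [106  56  29]
  10.5 [116  80  62]
  12.0 [124 114 110]
  13.5 [133 143 146]
  15.0 [134 149 154]
  16.5 [124 129 131]
  18.0 [117  95  85]
  19.5 [114  61  29]
  21.0 [109  47   8]
  22.5 [87 38 11]
  24.0 [80 60 51]
  25.5 [ 97 101 103]
  27.0 [121 131 135]
  28.5 [133 143 147]
  30.0 [135 143 147]
  31.5 [137 145 148]
  33.0 [137 147 151]
  34.5 [139 149 153]
```

View pics/look5.png

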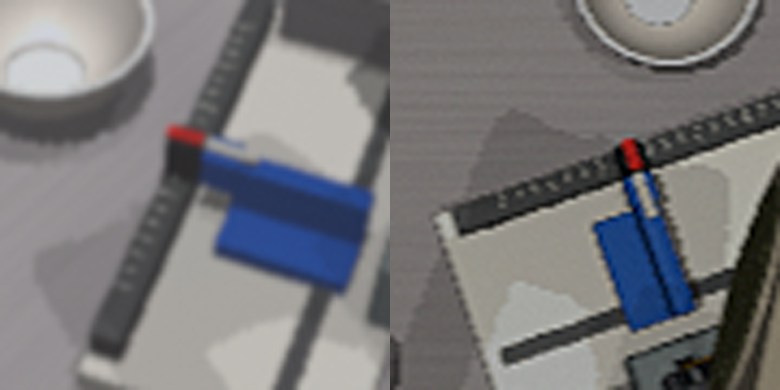

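>>> drive_tool(
  deltas=[
    [255,0,-0.001,0,0,0,0],
    [255,0,-0.002,0,0,0,0],
    [255,0,-0.002,0,0,0,0],
    [255,0,-0.002,0,0,0,0],
    [255,-0.001,-0.002,0,0,0,0],
    [255,-0.005,-0.002,0,0,0,0],
    [255,-0.015,-0.002,0,0,0,0],
    [255,-0.04,-0.002,0,0,0,0],
    [255,-0.07,-0.002,0,0,0,0],
    [255,-0.1,-0.002,0,0,0,0],
  ],
)

```text
time: 10.6
tool_pos: [470.3, -95.2, 175.2]
tcp_rot: [140.3, 89.9, 159.5]
ft_force: [0.8, -0.1, -0.9]
finger_gap: 0.5
```

>>> drive_tool(
  deltas=[
    [255,-0.02,0,-0.01,0,0,0],
    [255,-0.04,0,-0.03,0,0,0],
    [255,-0.05,0,-0.05,0,0,0],
    [255,-0.05,0,-0.06,0,0,0],
    [255,-0.05,0,-0.07,0,0,0],
    [255,-0.05,0,-0.07,0,0,0],
    [255,-0.05,0,-0.07,0,0,0],
    [255,-0.05,0,-0.07,0,0,0],
    [255,-0.05,0,-0.07,0,0,0],
    [255,-0.05,0,-0.07,0,0,0],
  ],
)

```text
time: 11.43
tool_pos: [405.3, -118.2, 224.1]
tcp_rot: [128.2, 90.0, 147.4]
ft_force: [0.7, 0.8, -0.9]
finger_gap: -0.2
```

```bash
python3 st.py;python3 look.py 6;python3 blue.py 6; python3 prof.py 6 | awk '!/^  /||($1>5&&$1<26)'
python3 - <<'E'
from h import *
t=pickle.load(open('top6.pkl','rb'));a=pickle.load(open('top0.pkl','rb'))
print([np.abs(t['frame'][y-22:y+22,x-22:x+22].astype(int)-a['frame'][y-22:y+22,x-22:x+22]).mean().round(1) for x,y in((367,172),(285,265),(464,227))])
E
```

```text
11.4333 [ 405.3 -118.2  224.1] guide [-129.5   -8.3  224.1] toolaxes deg y 109.2 x [-0.001  0.    -1.   ] guide y deg 109.22311197806508 F [ 0.67  0.77 -0.86] [ -23.2  -21.1  112.3    0.    88.8 -132.5]
side red [71.1 14.9 61. ]
top red [70.7 13.3 61. ]
6 side [11.37 40.08] [13.2 68.2] 726
6 top [10.98 26.85] [ 8.3 45.5] 428
6 side
 red c 14.39150158234511
  6.0 [173 173 174]
  7.5 [172 164 163]
  9.0 [170 157 153]
  10.5 [171 154 148]
  12.0 [173 160 156]
  13.5 [172 167 167]
  15.0 [166 165 166]
  16.5 [154 151 151]
  18.0 [144 128 125]
  19.5 [140 103  92]
  21.0 [142  85  65]
  22.5 [139  75  49]
  24.0 [128  68  43]
  25.5 [111  62  42]
6 top
 red c 13.391192152805749
  6.0 [105  78  67]
  7.5 [121  67  39]
  9.0 [133  83  57]
  10.5 [143 125 115]
  12.0 [153 160 159]
  13.5 [158 175 177]
  15.0 [145 156 158]
  16.5 [133 119 113]
  18.0 [130  80  52]
  19.5 [129  58  15]
  21.0 [113  49  11]
  22.5 [86 53 35]
  24.0 [87 84 84]
  25.5 [114 122 126]
[np.float64(5.7), np.float64(5.0), np.float64(5.1)]
```

View pics/look6.png

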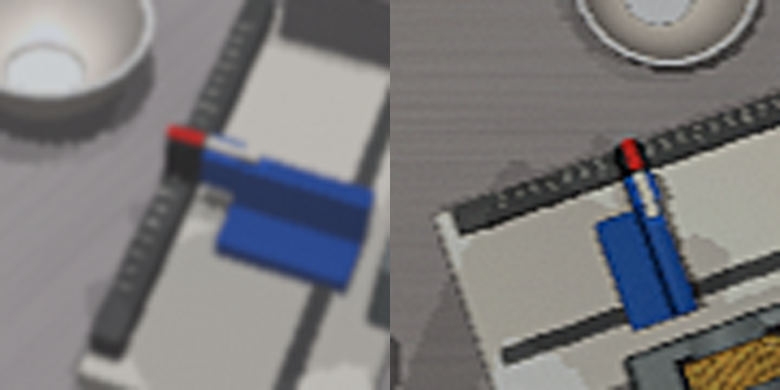

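```bash
python3 -c "
from bench import hand_in;print(hand_in())"
```

```text
the job is handed in; nothing more can be done
None
```

The stop is set and the job is handed in. I closed it about 60 mm in four strokes of the shut fingertips on the wheel, plus a 2 mm trim. The hand is now about 150 mm above the wheel top and off to one side.

- **Line match:** the white line reads about 0.2 mm from the red line along the slide, in both the top and side cameras (limit 3 mm).
- **Direction check:** over its whole travel the stop drifted only about 0.1 mm sideways in the guide frame I fitted, so the fitted slide direction holds.
- **Gauge mark:** its measured position did not change beyond about 0.2 mm, which is within measuring noise.
- **Bowl, jar and shaker:** I compared top-camera pictures around each one before and after, and saw only small brightness differences (about 5 grey levels). I did not measure their positions separately. The arm never came near them.
- **Forces and time:** the highest reading after any move was about 21 N vertical at the fingertip. After lifting off, the readings were within about 1 N, and the robot clock stood at about 11.5 s.

**Bed offset:** the bed did not fit the cameras when centred on the guide's x = 0. It sits about 17 mm towards the gauge rail. With that offset the fit closed to within about 2.5 pixels, mostly around 1 pixel. It does not affect the line check, which compares the two lines directly.

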